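# Find and press the flush catch button of the cutlery caddy

### The arm

A 6-joint arm with a two-finger parallel gripper is mounted at the origin on the work surface. World frame = base frame: x ahead of the robot, y to its left, z up, the work surface at z = 0. Lengths are in m, angles in degrees, forces in N, time in s.
With the tool pointing down it reaches from about 0.35 to 0.875 m from the base axis. Payload 4.2 kg.
Tool frame: the origin (TCP) lies on the centre line of the jaws, within the pads' length; the fingertips stand 19 mm ahead of it and the grasp point (between the pads) is the TCP; x points along the fingers, y is the direction in which the jaws open and shut, and the axes are right-handed (so a half turn about x gives the same grasp; the last joint's range is limited). The gripper opens to 87 mm and grips with 3 to 60 N. Pads are 19 mm wide; open, the fingers measure 117 mm over their backs; the gripper's body (75 mm by 190 mm) begins 51 mm behind the grasp point.
Start: joints at [-48.323, 22.042, 0.453, 0, -68.411, -14.817], TCP at [0.282, -0.558, 0.242] pointing down, gripper open.
Joint ranges: [-179.83, 179.83], [-69.29, 118.12], [-61.27, 80.66], [-181.25, 117.63], [-171.15, -9.14], [-177.46, 177.46]. Speed limits (degrees/s): [159.86, 159.86, 180, 180, 180, 180].

### API

Orientations are given as a 3x3 rotation matrix whose columns are the frame's x, y, z axes.
In Python, from station import r, viewer, job, spotter gives the robot as it stands.
- The arm moves only by the tool play_rows, never from a script. Its argument "commands" is a list of rows, each an object of numbers: "fingers": the gripper command: -1 is fully open, 1 is shut, values between are in proportion; "tx", "ty", "tz": the shift along the tool's x, y, z normalised to -1 to 1, where 1 is 750 mm; "ax", "ay", "az": the turn, a rotation vector about the tool's x, y, z normalised to -1 to 1, where 1 is pi rad. In form: [{"fingers": .., "tx": .., "ty": .., "tz": .., "ax": .., "ay": .., "az": ..}, ...]. A call has 1 to 5 rows; each row is the pose to reach, as a shift and turn from the pose commanded when the call began, along the tool's axes at that moment, turning the shorter way round; what a row does not reach only later rows make up. A row lasts 1/12 s, in which the tool goes at most 41.7 mm and 7.16 degrees, less where a joint would pass 70% of its speed; a pose out of reach is approached as far as the arm can. A call with a number of a shift or a turn outside -1 to 1 is refused whole. A call with a gripper value outside its range is refused whole. The fingers move at their own pace and stop on an object; the grip force is fixed at half the most. Time passes only in rows, so rows that repeat a pose let the fingers close. It gives the time, the measured TCP pose, the force and the opening at its end, in the units of the state.
- r.sense(): the state, without advancing time (a new reading comes with each control period).
- viewer.capture(name): name is "scene" or "top"; returns a dict with "image" (400x640x3 uint8, red, green, blue), "fx", "fy", "cx", "cy" (pixels), "dist" ([k1, k2, p1, p2, k3] as OpenCV has them; the pictures are not rectified), "R" (3x3) and "t" (3): a world point X has camera coordinates R X + t. Camera axes: x right, y down, z forward; pixel columns grow to the right and rows downward; lengths in m; the calibration is good to about 2 mm. A picture is of the moment at which its call begins. There is no depth.
- job.finish_job(): hands the job in, once; it reports no verdict.
Trained networks look in a picture, given as the dict that the camera call returned (one of the last four; its "shot" number tells which), for a name from the list of things; names that differ only in an ending like _2 or _b are one class to them, and where a whole thing is asked for, a point or a joint stands for the part that bears it (a point fixed in the world has none). Each returns a list of dicts, best first, with "score" (0 to 1); they miss things now and then, are a little off and sometimes report something else, mostly with a low value. They report only what shows in the picture. A call takes as long as a camera call.
- spotter.find_in(name, picture): "uv" ([column, row] in pixels, amid what is visible of it).
- spotter.silhouettes(name, picture): "region" (400x640 bool, what is visible of it) and "uv" ([column, row] in pixels, amid what is visible of it).
The state is a dict: "time_s": time; "joints": joint angles; "joint_velocities": joint speeds; "effort": joint torques, N m; "tcp_pos": TCP position; "ee_rot": TCP orientation; "wrist_force": force on the tool from outside, world axes, zero at the start; "moment": the same for the moment, N m; "gripper_width": opening from 0.0 (shut) to 1.0 (fully open).
Only numpy, scipy, OpenCV 4.12 (cv2) and the standard library are available. Lean on these libraries where they do the work, as an engineer would, in place of code of your own. Each camera call takes 0.05 s, during which the arm holds its last target. There are 200 camera calls.

### The job

The cutlery caddy on the pink rack is snapped shut, and its press-button lies flush somewhere in the long flat panel in front of the lid. Set the fingertips lightly on one end of that panel, feel along it until you find the button, and press the button so that the lid springs open, then take the hand clear. Do not lift or shift the caddy, and leave the saucers, pot lid, scoop and strainer alone.

Things in the scene. Friction and masses are not known exactly. Their poses are not given: they have to be found in the camera images.
- caddy: Off-white plastic cutlery caddy, a shut box 162 (x) x 340 (y) x 85 mm high, about 0.9 kg, loose on the rack's upper tier. Origin: centre of its underside; z up, -x its front (to the robot), +y its left as the robot sees it. Its level top, 85 mm up, has two parts of one colour: in front a fixed flat panel (x = -83 to -25 mm, the whole 340 mm long), behind it the lid (x = -23 to +81 mm).
- panel_left: Left end stretch of the caddy's flat panel: 57 (x) x 92 (y) mm, covers y = +78 to +170 mm in the caddy's frame. Never holds the button. Origin: centre of its upper surface; axes as the caddy's.
- panel_right: Right end stretch of the caddy's flat panel: 57 (x) x 92 (y) mm, covers y = -78 to -170 mm in the caddy's frame. Never holds the button. Origin: centre of its upper surface; axes as the caddy's.
- panel_middle: Middle stretch of the flat panel: 57 (x) x 156 (y) mm, y = -78 to +78 mm in the caddy's frame, level with the ends, rigid. Origin: centre of its upper surface (not of the button), 54 mm before the caddy's centre. The button lies in it on the centre line, its centre anywhere from 45 mm left to 45 mm right of this origin; where differs each time, is not reported and must be felt or seen.
- button (a joint): Travel straight down of the button, a 46 (y) x 36 (x) mm plate of the panel's plastic in a close opening, its top 1.5 mm below the panel. 0 = at rest, 0.006 m = fully down. It gives only under fingertips wholly inside its outline. Spring: starts to move at 1.2 N, fully down at 4.8 N; from about 4 mm down it frees the lid; springs back when let go.
- lid (a joint): Opening of the lid, rad: 0 = snapped shut, 1.35 = fully open, nearly upright. Hinged along the caddy's rear top edge (x = +79 mm). Once the catch is freed a weak spring lifts it away from the robot within about a second and holds it open. Its front edge, 102 mm from the hinge, rises just behind the panel.
- rack: Pink plastic two-tier rack, 186 (x) x 486 (y) mm, fixed. Origin: centre of its foot on the slat; its upper tier's floor lies 125 mm above that, with a rim 20 mm high round it. The caddy and the strainer stand on the upper tier.
- strainer: Small stainless strainer on the upper tier to the left of the caddy, bowl 72 mm wide and 34 mm high with a handle 80 mm long towards the robot, 70 g, loose. Origin: centre of the bowl's underside. Leave alone.
- saucer1: Lowest of a stack of three cream melamine saucers on the slat to the left of the rack, 140 mm wide, 20 mm high, loose; stacked 8 mm apart. Origin: centre of its underside. Leave alone.
- saucer2: Middle saucer of the stack. Origin: centre of its underside. Leave alone.
- saucer3: Top saucer of the stack; its rim is 36 mm above the slat. Origin: centre of its underside. Leave alone.
- pot_lid: Aluminium rice pot lid with a black knob on the slat to the right of the rack, 170 mm wide, 43 mm high, loose. Origin: centre of its underside. Leave alone.
- scoop: Yellow plastic scoop lying on the worktop in front of the slat, to the right, about 150 x 55 x 32 mm high, loose. Origin: on its underside near the rear of the bowl. Leave alone.

How it is judged (in metres and radians):
On the way, in this order (a step that is already met when the one before it is completed fails the run):
1. the fingertips touch an end stretch of the flat panel, the button not pressed ((contact force between the fingers and panel_left above 0.3 N or contact force between the fingers and panel_right above 0.3 N) and value of joint button below 0.001 m and value of joint lid below 0.05 rad), for 0.05 s.
2. they touch the middle stretch alone, the button still not pressed (contact force between the fingers and panel_middle above 0.2 N and contact force between the fingers and panel_left below 0.05 N and contact force between the fingers and panel_right below 0.05 N and value of joint button below 0.002 m and value of joint lid below 0.05 rad), for 0.01 s.
3. the fingertips press the button down (value of joint button above 0.0035 m and contact force between the fingers and panel_middle above 1 N), for 0.02 s.
At the end, for the whole second after the job is handed in: The lid stands open by more than 1.1 rad and at rest, the button has sprung back (less than 1 mm down), and the caddy rests within 20 mm of where it stood (value of joint lid above 1.1 rad and velocity of joint lid below 0.1 rad/s and value of joint button below 0.001 m and linear speed of caddy below 0.02 m/s and distance of caddy from where it was at the start of the episode below 0.02 m); the robot touches nothing.
It fails at once if the caddy is lifted or shifted by more than 20 mm, or tipped by more than 0.1 rad (distance of caddy from where it was at the start of the episode above 0.02 m or angle between caddy's own z axis and vertical above 0.1 rad).
It fails at once if the caddy is pressed with more than 40 N (contact force between the arm and caddy above 40 N).
It fails at once if the strainer, a saucer, the pot lid or the scoop is moved by more than 20 mm (distance of any of strainer, saucer1, saucer2, saucer3, pot_lid, scoop from where it was at the start of the episode above 0.02 m).
It also fails if it takes over 51 s, if anything falls off the work surface, if the arm or the gripper's body presses on something with over 40 N, if the wrist force passes 120 N, or if a joint passes its speed limit or range.

## Working session

There is one attempt and no reset: what is moved stays moved. The work goes in short steps, Python scripts to look and compute and a tool call to move; the robot and the scene stay as the last step left them, time stands still between calls to the robot, and variables do not carry over. Pictures are saved under pics/ and viewed, about 8 in all and at most 12, crops included, and the job is handed in when it is done.

Besides the shell and the picture viewer there is one more tool, called as name([rows], argument=value, ...), one row to a line, values as JSON. play_rows: Moves the arm, as the interface text tells. Its arguments: {"type":"object","properties":{"commands":{"type":"array"}},"required":["commands"]}

```bash
mkdir -p pics; ls; cat > h.py <<'E'
import numpy as np, cv2
from station import r, viewer, job, spotter
def K(p): return np.array([[p['fx'],0,p['cx']],[0,p['fy'],p['cy']],[0,0,1.]])
def onz(p,uv,z):
    n=cv2.undistortPoints(np.array(uv,float).reshape(-1,1,2),K(p),np.array(p['dist'])).reshape(-1,2)
    R=np.array(p['R']);t=np.array(p['t']);c=-R.T@t
    d=np.c_[n,np.ones(len(n))]@R
    return c+d*((z-c[2])/d[:,2])[:,None]
def proj(p,X):
    return cv2.projectPoints(np.array(X,float).reshape(-1,1,3),cv2.Rodrigues(np.array(p['R']))[0],np.array(p['t']),K(p),np.array(p['dist']))[0].reshape(-1,2)
def save(im,n): cv2.imwrite('pics/'+n,cv2.cvtColor(im,cv2.COLOR_RGB2BGR))
E
python3 - <<'E'
from h import *
print(r.sense())
for n in('scene','top'):
    p=viewer.capture(n); save(p['image'],n+'0.png'); print(n,-np.array(p['R']).T@p['t'])
    for k in('caddy','rack','panel_left','panel_middle','panel_right','button','lid','strainer'):
        s=spotter.silhouettes(k,p)
        print(k,[(round(a['score'],2),np.round(a['uv']),cv2.boxPoints(cv2.minAreaRect(np.argwhere(a['region'])[:,::-1].astype(np.float32))).round().tolist()) for a in s[:2]])
E
```

```text
pics
{'time_s': 0.0, 'joints': array([-4.83247078e+01,  2.20898889e+01,  3.78986606e-01, -2.73189389e-02,
       -6.84124764e+01, -1.48149512e+01]), 'joint_velocities': array([ 0.00938392,  0.05319704,  0.11905623, -0.05010932,  0.0020561 ,
       -0.0249941 ]), 'effort': array([-1.50278192e-03, -3.90662491e+01,  1.87407357e+01,  4.22010452e+00,
        1.09375341e-02, -1.90873220e-04]), 'tcp_pos': array([ 0.28212045, -0.55706228,  0.24046768]), 'ee_rot': array([[-1.10060496e-03, -4.51659175e-01,  8.92189878e-01],
       [ 1.90316466e-03,  8.92187857e-01,  4.51660499e-01],
       [-9.99997583e-01,  2.19508403e-03, -1.22364599e-04]]), 'wrist_force': array([-0.61028208,  1.24691049, -0.20885713]), 'moment': array([-0.00252483, -0.00106243,  0.01933514]), 'gripper_width': 0.9981546506777366}
scene [1.18744885 0.91547141 0.92124277]
caddy [(0.66, array([288., 190.]), [[220.0, 165.0], [275.0, 115.0], [359.0, 207.0], [304.0, 257.0]])]
rack [(0.91, array([316., 255.]), [[211.0, 186.0], [281.0, 126.0], [395.0, 257.0], [325.0, 317.0]])]
panel_left [(0.61, array([322., 187.]), [[307.0, 185.0],
[... 845 characters left out ...]
), [[233.0, 217.0], [236.0, 143.0], [410.0, 149.0], [407.0, 223.0]])]
panel_left [(0.65, array([290., 190.]), [[272.0, 199.0], [272.0, 178.0], [307.0, 180.0], [306.0, 200.0]])]
panel_middle [(0.84, array([344., 194.]), [[297.0, 201.0], [297.0, 179.0], [391.0, 183.0], [390.0, 204.0]])]
panel_right [(0.65, array([394., 194.]), [[366.0, 184.0], [400.0, 184.0], [400.0, 204.0], [366.0, 204.0]])]
button [(0.6, array([345., 193.]), [[334.0, 185.0], [352.0, 185.0], [352.0, 199.0], [334.0, 199.0]])]
lid [(0.66, array([336., 164.]), [[274.0, 178.0], [275.0, 141.0], [400.0, 146.0], [399.0, 183.0]])]
strainer [(0.89, array([260., 161.]), [[230.0, 188.0], [252.0, 144.0], [275.0, 155.0], [253.0, 199.0]])]
```

```bash
python3 - <<'E'
from h import *
im=cv2.imread('pics/top0.png'); c=im[125:230,220:420]
cv2.imwrite('pics/topc.png',cv2.resize(c,None,fx=4,fy=4,interpolation=cv2.INTER_CUBIC))
im=cv2.imread('pics/scene0.png'); c=im[90:290,190:420]
cv2.imwrite('pics/scenec.png',cv2.resize(c,None,fx=2.6,fy=2.6,interpolation=cv2.INTER_CUBIC))
E
```

```text
(no output)
```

View pics/topc.png

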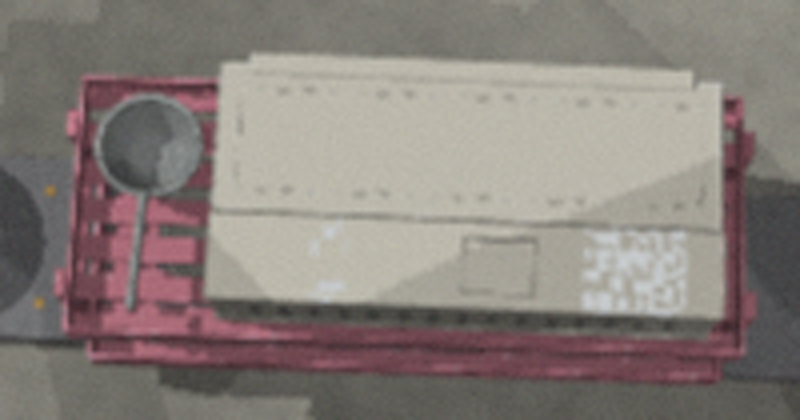

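View pics/scene0.png

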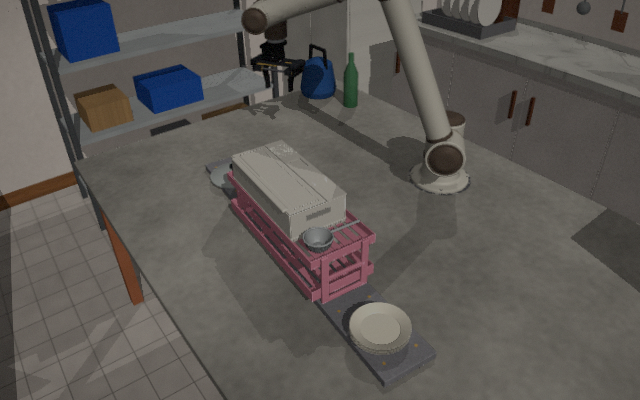

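```bash
python3 - <<'E'
from h import *
p=viewer.capture('top')
c={'FL':(271.5,199.5),'FR':(400.5,204.5),'LL':(272.5,177.8),'LR':(400.8,182),'b1':(335.3,184.3),'b2':(354,184.5),'b3':(353.5,199.3),'b4':(335.3,198.5)}
for z in(.21,.225,.24):
    q=onz(p,list(c.values()),z); print(z,np.linalg.norm(q[0]-q[1]),np.linalg.norm(q[2]-q[3]),np.linalg.norm(q[0]-q[2]))
q=onz(p,list(c.values()),.222)
for k,v in zip(c,q): print(k,v[:2].round(4))
d=q[0]-q[1];yaw=np.arctan2(-d[0],d[1]);print('yaw',np.degrees(yaw))
ey=np.array([-np.sin(yaw),np.cos(yaw)]);ex=np.array([np.cos(yaw),np.sin(yaw)])
m=q[:4,:2].mean(0);b=q[4:,:2].mean(0);print('panel mid',m,'button',b,'rel',(b-m)@ex,(b-m)@ey)
s=viewer.capture('scene')
for z in(.21,.222,.235):
    X=[np.r_[m+ex*a+ey*y,z] for a,y in((-28,170),(-28,-170),(135,170),(135,-170)) for a,y in[(a/1e3,y/1e3)]]
    print(z,proj(s,X).round(1).tolist())
im=s['image'][110:260,200:380]; save(cv2.resize(im,None,fx=4,fy=4,interpolation=cv2.INTER_CUBIC),'sc.png')
E
```

```text
0.21 0.3437553530096744 0.3454245382204631 0.05986694151039831
0.225 0.3394564537045137 0.3411047645955865 0.059118263850522317
0.24 0.3351575543993533 0.33678499097070985 0.05836958619064632
FL [0.533  0.1348]
FR [ 0.5045 -0.2043]
LL [0.5921 0.131 ]
LR [ 0.5655 -0.2099]
b1 [ 0.5668 -0.0354]
b2 [ 0.5641 -0.085 ]
b3 [ 0.5239 -0.0813]
b4 [ 0.5282 -0.0335]
yaw -4.804129420198921
panel mid [ 0.54875214 -0.03708553] button [ 0.54575072 -0.05878798] rel -0.0011733010418625263 -0.0218775704184782
0.21 [[344.3, 199.7], [279.7, 145.7], [287.6, 221.6], [229.7, 161.2]]
0.222 [[344.4, 195.8], [279.5, 142.1], [287.4, 217.6], [229.2, 157.6]]
0.235 [[344.4, 191.4], [279.2, 138.2], [287.1, 213.1], [228.7, 153.6]]
```

View pics/sc.png

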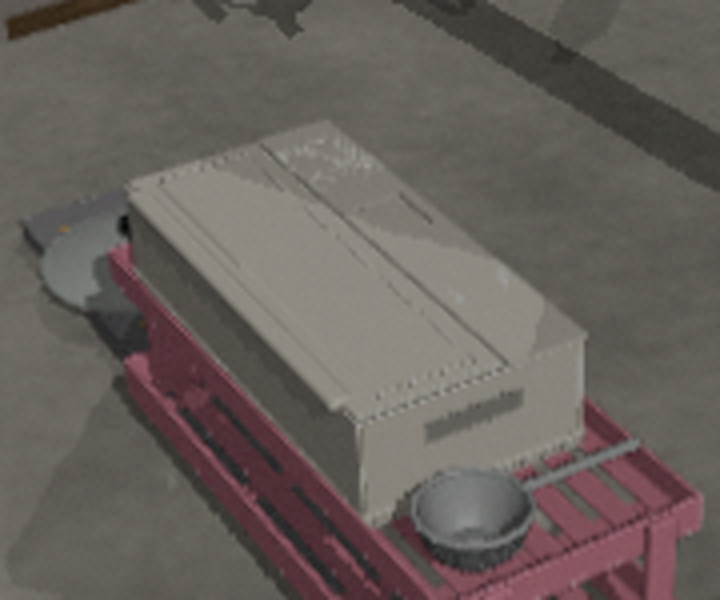

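play_rows([
  {"fingers": 1,"tx": -0.12,"ty": 0,"tz": 0,"ax": 0.1758,"ay": 0,"az": 0},
  {"fingers": 1,"tx": -0.12,"ty": 0,"tz": 0,"ax": 0.1758,"ay": 0,"az": 0},
  {"fingers": 1,"tx": -0.12,"ty": 0,"tz": 0,"ax": 0.1758,"ay": 0,"az": 0},
  {"fingers": 1,"tx": -0.12,"ty": 0,"tz": 0,"ax": 0.1758,"ay": 0,"az": 0},
  {"fingers": 1,"tx": -0.12,"ty": 0,"tz": 0,"ax": 0.1758,"ay": 0,"az": 0},
])

```text
time_s: 1.42
tcp_pos: [0.2826, -0.5577, 0.3331]
ee_rot: [[0.002, 0.089, 0.996], [-0.002, 0.996, -0.089], [-1.0, -0.002, 0.002]]
wrist_force: [-0.6, 0.5, -0.3]
gripper_width: 0.71
```

play_rows([
  {"fingers": 1,"tx": 0,"ty": 0.556,"tz": 0.29,"ax": 0,"ay": 0,"az": 0},
  {"fingers": 1,"tx": 0,"ty": 0.556,"tz": 0.29,"ax": 0,"ay": 0,"az": 0},
  {"fingers": 1,"tx": 0,"ty": 0.556,"tz": 0.29,"ax": 0,"ay": 0,"az": 0},
  {"fingers": 1,"tx": 0,"ty": 0.556,"tz": 0.29,"ax": 0,"ay": 0,"az": 0},
  {"fingers": 1,"tx": 0,"ty": 0.556,"tz": 0.29,"ax": 0,"ay": 0,"az": 0},
])

```text
time_s: 1.83
tcp_pos: [0.3943, -0.3799, 0.3317]
ee_rot: [[0.0, 0.084, 0.996], [-0.0, 0.996, -0.084], [-1.0, -0.0, 0.0]]
wrist_force: [1.5, -0.7, -0.1]
gripper_width: 0.327
```

play_rows([
  {"fingers": 1,"tx": 0,"ty": 0.3,"tz": 0.16,"ax": 0,"ay": 0,"az": 0},
  {"fingers": 1,"tx": 0,"ty": 0.3,"tz": 0.16,"ax": 0,"ay": 0,"az": 0},
  {"fingers": 1,"tx": 0,"ty": 0.3,"tz": 0.16,"ax": 0,"ay": 0,"az": 0},
  {"fingers": 1,"tx": 0,"ty": 0.3,"tz": 0.16,"ax": 0,"ay": 0,"az": 0},
  {"fingers": 1,"tx": 0,"ty": 0.3,"tz": 0.16,"ax": 0,"ay": 0,"az": 0},
])

```text
time_s: 2.25
tcp_pos: [0.5075, -0.2045, 0.332]
ee_rot: [[0.001, 0.083, 0.997], [-0.0, 0.997, -0.083], [-1.0, -0.0, 0.001]]
wrist_force: [0.9, 0.1, -0.8]
gripper_width: 0.016
```

play_rows([
  {"fingers": 1,"tx": 0,"ty": 0,"tz": 0,"ax": 0,"ay": 0,"az": 0},
  {"fingers": 1,"tx": 0,"ty": 0,"tz": 0,"ax": 0,"ay": 0,"az": 0},
])

```text
time_s: 2.42
tcp_pos: [0.5078, -0.2046, 0.3314]
ee_rot: [[-0.0, 0.079, 0.997], [0.0, 0.997, -0.079], [-1.0, 0.0, -0.0]]
wrist_force: [-0.4, -1.0, -0.8]
gripper_width: 0.005
```

play_rows([
  {"fingers": 1,"tx": 0,"ty": 0.06,"tz": 0.0335,"ax": 0,"ay": 0,"az": 0},
  {"fingers": 1,"tx": 0,"ty": 0.06,"tz": 0.0335,"ax": 0,"ay": 0,"az": 0},
  {"fingers": 1,"tx": 0.04,"ty": 0.06,"tz": 0.0335,"ax": 0,"ay": 0,"az": 0},
  {"fingers": 1,"tx": 0.084,"ty": 0.06,"tz": 0.0335,"ax": 0,"ay": 0,"az": 0},
  {"fingers": 1,"tx": 0.084,"ty": 0.06,"tz": 0.0335,"ax": 0,"ay": 0,"az": 0},
])

```text
time_s: 2.83
tcp_pos: [0.5315, -0.1636, 0.262]
ee_rot: [[-0.013, 0.086, 0.996], [0.003, 0.996, -0.086], [-1.0, 0.002, -0.013]]
wrist_force: [-1.1, -0.6, -1.9]
gripper_width: 0.006
```

```bash
python3 - <<'E'
from h import *
p=viewer.capture('top');s=viewer.capture('scene')
st=r.sense();print(st['tcp_pos'],st['wrist_force'])
a=cv2.resize(p['image'][125:230,300:430],None,fx=4,fy=4,interpolation=cv2.INTER_CUBIC)
b=cv2.resize(s['image'][90:195,210:340],None,fx=4,fy=4,interpolation=cv2.INTER_CUBIC)
tip=st['tcp_pos']-[0,0,.019]; print(proj(p,tip),proj(s,tip))
save(cv2.resize(np.hstack([b]),(520,420)),'a1.png')
E
```

```text
[ 0.53501161 -0.16493378  0.26852678] [ 0.49788618 -0.76116876  0.74997143]
[[386.15355404 191.43869949]] [[278.06835232 141.65717939]]
```

View pics/a1.png

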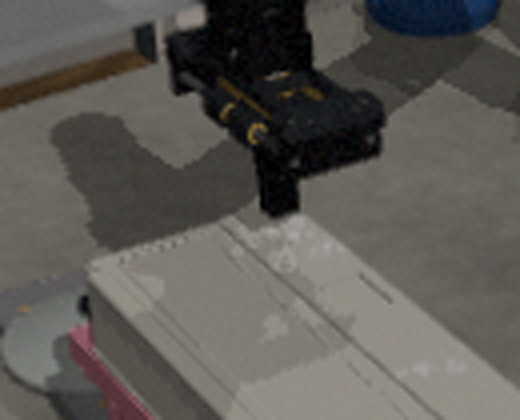

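play_rows([
  {"fingers": 1,"tx": 0.008,"ty": 0,"tz": 0,"ax": 0,"ay": 0,"az": 0},
  {"fingers": 1,"tx": 0.014,"ty": 0,"tz": 0,"ax": 0,"ay": 0,"az": 0},
  {"fingers": 1,"tx": 0.016,"ty": 0,"tz": 0,"ax": 0,"ay": 0,"az": 0},
  {"fingers": 1,"tx": 0.018,"ty": 0,"tz": 0,"ax": 0,"ay": 0,"az": 0},
  {"fingers": 1,"tx": 0.018,"ty": 0,"tz": 0,"ax": 0,"ay": 0,"az": 0},
])

```text
time_s: 3.35
tcp_pos: [0.5357, -0.1638, 0.2554]
ee_rot: [[0.001, 0.084, 0.997], [-0.0, 0.997, -0.084], [-1.0, 0.0, 0.001]]
wrist_force: [-0.1, 0.6, 0.5]
gripper_width: 0.005
```

play_rows([
  {"fingers": 1,"tx": 0.002,"ty": 0,"tz": 0,"ax": 0,"ay": 0,"az": 0},
  {"fingers": 1,"tx": 0.004,"ty": 0,"tz": 0,"ax": 0,"ay": 0,"az": 0},
  {"fingers": 1,"tx": 0.004,"ty": 0,"tz": 0,"ax": 0,"ay": 0,"az": 0},
])

```text
time_s: 3.6
tcp_pos: [0.5355, -0.1637, 0.2518]
ee_rot: [[-0.0, 0.083, 0.997], [0.0, 0.997, -0.083], [-1.0, 0.0, -0.0]]
wrist_force: [0.9, 0.1, -0.0]
gripper_width: 0.004
```

play_rows([
  {"fingers": 1,"tx": 0.001,"ty": 0,"tz": 0,"ax": 0,"ay": 0,"az": 0},
  {"fingers": 1,"tx": 0.002,"ty": 0,"tz": 0,"ax": 0,"ay": 0,"az": 0},
  {"fingers": 1,"tx": 0.002,"ty": 0,"tz": 0,"ax": 0,"ay": 0,"az": 0},
])

```text
time_s: 3.85
tcp_pos: [0.5357, -0.1638, 0.2515]
ee_rot: [[0.001, 0.083, 0.997], [-0.0, 0.997, -0.083], [-1.0, -0.0, 0.001]]
wrist_force: [-2.5, 1.4, 3.9]
gripper_width: 0.008
```

play_rows([
  {"fingers": 1,"tx": 0.001,"ty": 0,"tz": 0,"ax": 0,"ay": 0,"az": 0},
  {"fingers": 1,"tx": 0.002,"ty": 0,"tz": 0,"ax": 0,"ay": 0,"az": 0},
  {"fingers": 1,"tx": 0.002,"ty": 0,"tz": 0,"ax": 0,"ay": 0,"az": 0},
])

```text
time_s: 4.1
tcp_pos: [0.5357, -0.1638, 0.2514]
ee_rot: [[0.002, 0.083, 0.997], [-0.001, 0.997, -0.083], [-1.0, -0.001, 0.002]]
wrist_force: [-4.2, 2.0, 10.2]
gripper_width: 0.005
```

play_rows([
  {"fingers": 1,"tx": -0.01,"ty": 0,"tz": 0,"ax": 0,"ay": 0,"az": 0},
  {"fingers": 1,"tx": -0.01,"ty": 0.05,"tz": 0,"ax": 0,"ay": 0,"az": 0},
  {"fingers": 1,"tx": -0.01,"ty": 0.1,"tz": 0,"ax": 0,"ay": 0,"az": 0},
  {"fingers": 1,"tx": -0.01,"ty": 0.15,"tz": 0,"ax": 0,"ay": 0,"az": 0},
  {"fingers": 1,"tx": -0.01,"ty": 0.2,"tz": 0,"ax": 0,"ay": 0,"az": 0},
])

```text
time_s: 4.52
tcp_pos: [0.5481, -0.0129, 0.2565]
ee_rot: [[0.0, 0.084, 0.996], [0.0, 0.996, -0.084], [-1.0, 0.0, 0.0]]
wrist_force: [0.5, -1.0, -0.3]
gripper_width: 0.006
```

play_rows([
  {"fingers": 1,"tx": 0,"ty": 0.017,"tz": 0,"ax": 0,"ay": 0,"az": 0},
  {"fingers": 1,"tx": 0,"ty": 0.017,"tz": 0,"ax": 0,"ay": 0,"az": 0},
  {"fingers": 1,"tx": 0.005,"ty": 0.017,"tz": 0,"ax": 0,"ay": 0,"az": 0},
  {"fingers": 1,"tx": 0.005,"ty": 0.017,"tz": 0,"ax": 0,"ay": 0,"az": 0},
])

```text
time_s: 4.85
tcp_pos: [0.5487, -0.0022, 0.2519]
ee_rot: [[-0.002, 0.084, 0.996], [-0.0, 0.996, -0.084], [-1.0, -0.0, -0.002]]
wrist_force: [0.7, -0.1, -0.7]
gripper_width: 0.004
```

play_rows([
  {"fingers": 1,"tx": 0.002,"ty": 0,"tz": 0,"ax": 0,"ay": 0,"az": 0},
  {"fingers": 1,"tx": 0.003,"ty": 0,"tz": 0,"ax": 0,"ay": 0,"az": 0},
  {"fingers": 1,"tx": 0.003,"ty": 0,"tz": 0,"ax": 0,"ay": 0,"az": 0},
])

```text
time_s: 5.1
tcp_pos: [0.549, -0.0027, 0.2514]
ee_rot: [[0.0, 0.085, 0.996], [0.0, 0.996, -0.085], [-1.0, 0.0, 0.0]]
wrist_force: [-1.6, 1.9, 3.9]
gripper_width: 0.008
```

play_rows([
  {"fingers": 1,"tx": -0.008,"ty": 0,"tz": 0,"ax": 0,"ay": 0,"az": 0},
  {"fingers": 1,"tx": -0.008,"ty": -0.04,"tz": -0.001,"ax": 0,"ay": 0,"az": 0},
  {"fingers": 1,"tx": -0.008,"ty": -0.075,"tz": -0.0016,"ax": 0,"ay": 0,"az": 0},
  {"fingers": 1,"tx": -0.008,"ty": -0.075,"tz": -0.0016,"ax": 0,"ay": 0,"az": 0},
  {"fingers": 1,"tx": -0.004,"ty": -0.075,"tz": -0.0016,"ax": 0,"ay": 0,"az": 0},
])

```text
time_s: 5.52
tcp_pos: [0.5435, -0.0592, 0.2541]
ee_rot: [[0.001, 0.086, 0.996], [-0.0, 0.996, -0.086], [-1.0, 0.0, 0.001]]
wrist_force: [-0.0, -0.0, 0.5]
gripper_width: 0.007
```

play_rows([
  {"fingers": 1,"tx": 0.004,"ty": 0,"tz": 0,"ax": 0,"ay": 0,"az": 0},
  {"fingers": 1,"tx": 0.0065,"ty": 0,"tz": 0,"ax": 0,"ay": 0,"az": 0},
  {"fingers": 1,"tx": 0.0065,"ty": 0,"tz": 0,"ax": 0,"ay": 0,"az": 0},
])

```text
time_s: 5.77
tcp_pos: [0.5434, -0.0574, 0.2484]
ee_rot: [[-0.0, 0.083, 0.997], [-0.001, 0.997, -0.083], [-1.0, -0.001, -0.0]]
wrist_force: [-0.3, -0.8, 1.3]
gripper_width: 0.006
```

On the button: the tip went 3 mm below panel level at only about 1.3 N. Pressing now.

play_rows([
  {"fingers": 1,"tx": 0.0025,"ty": 0,"tz": 0,"ax": 0,"ay": 0,"az": 0},
  {"fingers": 1,"tx": 0.0052,"ty": 0,"tz": 0,"ax": 0,"ay": 0,"az": 0},
  {"fingers": 1,"tx": 0.0055,"ty": 0,"tz": 0,"ax": 0,"ay": 0,"az": 0},
  {"fingers": 1,"tx": 0.0055,"ty": 0,"tz": 0,"ax": 0,"ay": 0,"az": 0},
])

```text
time_s: 6.1
tcp_pos: [0.5434, -0.0573, 0.2449]
ee_rot: [[0.0, 0.083, 0.997], [-0.0, 0.997, -0.083], [-1.0, -0.0, 0.0]]
wrist_force: [-0.7, -1.0, 4.1]
gripper_width: 0.01
```

```bash
python3 - <<'E'
from h import *
s=viewer.capture('scene')
st=r.sense();print(st['tcp_pos'],st['wrist_force'])
save(cv2.resize(s['image'][60:260,190:390],None,fx=3,fy=3,interpolation=cv2.INTER_CUBIC),'b1.png')
E
```

```text
[ 0.54345438 -0.05733599  0.24492243] [-0.59430509  0.4688633   3.73319733]
```

View pics/b1.png

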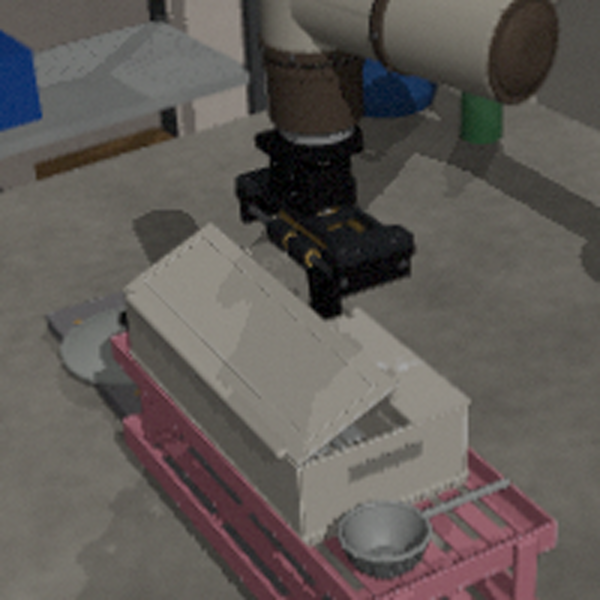

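The lid is rising; its free edge stands well behind the fingers. Backing off now.

play_rows([
  {"fingers": 1,"tx": -0.02,"ty": 0,"tz": 0,"ax": 0,"ay": 0,"az": 0},
  {"fingers": 1,"tx": -0.04,"ty": 0,"tz": -0.04,"ax": 0,"ay": 0,"az": 0},
  {"fingers": 1,"tx": -0.06,"ty": 0,"tz": -0.09,"ax": 0,"ay": 0,"az": 0},
  {"fingers": 1,"tx": -0.08,"ty": 0,"tz": -0.14,"ax": 0,"ay": 0,"az": 0},
  {"fingers": 1,"tx": -0.1,"ty": 0,"tz": -0.18,"ax": 0,"ay": 0,"az": 0},
])

```text
time_s: 6.57
tcp_pos: [0.4064, -0.046, 0.319]
ee_rot: [[-0.002, 0.084, 0.996], [0.001, 0.996, -0.084], [-1.0, 0.001, -0.002]]
wrist_force: [0.8, 1.2, 0.4]
gripper_width: 0.006
```

play_rows([
  {"fingers": 1,"tx": 0,"ty": 0,"tz": 0,"ax": 0,"ay": 0,"az": 0},
  {"fingers": 1,"tx": 0,"ty": 0,"tz": 0,"ax": 0,"ay": 0,"az": 0},
  {"fingers": 1,"tx": 0,"ty": 0,"tz": 0,"ax": 0,"ay": 0,"az": 0},
  {"fingers": 1,"tx": 0,"ty": 0,"tz": 0,"ax": 0,"ay": 0,"az": 0},
  {"fingers": 1,"tx": 0,"ty": 0,"tz": 0,"ax": 0,"ay": 0,"az": 0},
])

```text
time_s: 6.98
tcp_pos: [0.4094, -0.0462, 0.3184]
ee_rot: [[-0.003, 0.084, 0.996], [-0.0, 0.996, -0.084], [-1.0, -0.001, -0.002]]
wrist_force: [0.2, -0.5, 0.6]
gripper_width: 0.002
```

play_rows([
  {"fingers": 1,"tx": 0,"ty": 0,"tz": 0,"ax": 0,"ay": 0,"az": 0},
  {"fingers": 1,"tx": 0,"ty": 0,"tz": 0,"ax": 0,"ay": 0,"az": 0},
  {"fingers": 1,"tx": 0,"ty": 0,"tz": 0,"ax": 0,"ay": 0,"az": 0},
  {"fingers": 1,"tx": 0,"ty": 0,"tz": 0,"ax": 0,"ay": 0,"az": 0},
  {"fingers": 1,"tx": 0,"ty": 0,"tz": 0,"ax": 0,"ay": 0,"az": 0},
])

```text
time_s: 7.4
tcp_pos: [0.4089, -0.0463, 0.3194]
ee_rot: [[-0.0, 0.084, 0.997], [-0.0, 0.997, -0.084], [-1.0, -0.0, -0.0]]
wrist_force: [0.2, -0.2, -0.3]
gripper_width: 0.008
```

play_rows([
  {"fingers": 1,"tx": 0,"ty": 0,"tz": 0,"ax": 0,"ay": 0,"az": 0},
  {"fingers": 1,"tx": 0,"ty": 0,"tz": 0,"ax": 0,"ay": 0,"az": 0},
  {"fingers": 1,"tx": 0,"ty": 0,"tz": 0,"ax": 0,"ay": 0,"az": 0},
  {"fingers": 1,"tx": 0,"ty": 0,"tz": 0,"ax": 0,"ay": 0,"az": 0},
  {"fingers": 1,"tx": 0,"ty": 0,"tz": 0,"ax": 0,"ay": 0,"az": 0},
])

```text
time_s: 7.82
tcp_pos: [0.4088, -0.0463, 0.3196]
ee_rot: [[0.0, 0.083, 0.997], [0.0, 0.997, -0.083], [-1.0, 0.0, 0.0]]
wrist_force: [0.1, 0.1, -0.2]
gripper_width: 0.004
```

```bash
python3 - <<'E'
from h import *
s=viewer.capture('scene')
st=r.sense();print(st['tcp_pos'],st['wrist_force'])
save(cv2.resize(s['image'][40:260,190:420],None,fx=2.6,fy=2.6,interpolation=cv2.INTER_CUBIC),'c1.png')
E
```

```text
[ 0.40877008 -0.04624925  0.31959892] [0.16263003 0.14708493 0.07636687]
```

View pics/c1.png

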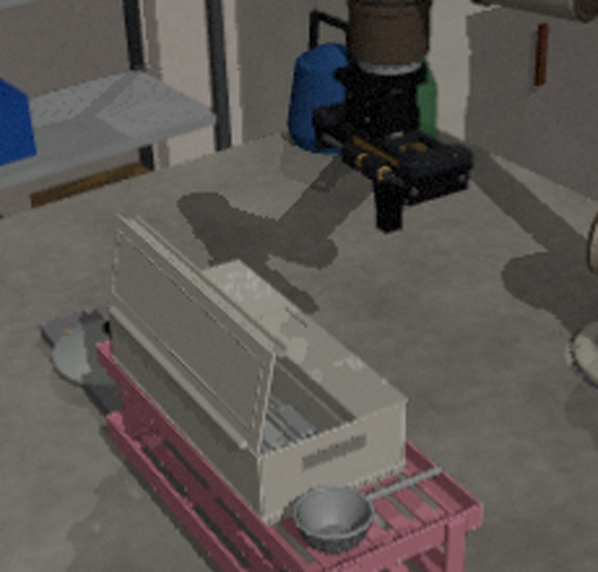

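The lid stands nearly upright and the hand is clear. The caddy's front-left corner is at about pixel (346, 194), the same as before.

```bash
python3 -c "
from station import job
print(job.finish_job())"
```

```text
the job is handed in; nothing more can be done
None
```

The caddy's lid is open and the job is handed in at about 8 s of the 51 s allowed; the hand-in reported no verdict.

- **Finding the button:** Its outline showed in the top camera picture, about 22 mm right of the panel's middle. I did not slide along the panel to search for it. With the fingers shut I touched the right end stretch, at up to about 10 N. I then lifted and touched the middle stretch to the left of the button, at about 4 N.
- **Pressing it:** At the spot from the picture, the fingertips sank 3 mm below panel level at only about 1.3 N, which confirmed the button. I pressed it to about 5 mm down at about 4 N. The lid rose, and I backed the hand off up and towards the robot.
- **Last checks:** The final picture shows the lid nearly upright. The caddy's front-left corner is at the same pixel as before, and the strainer looks undisturbed. The hand is well clear, with wrist force about zero. The button springing back, the lid's exact angle, and the saucers and scoop at the end were not checked directly.
- **One disagreement:** The camera estimate put the panel at about 229 mm high; touch put it at about 232 mm, so I used the touched height.

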